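# Post a used-needle case through the spring flap of a sharps bin

### The job

Dispose of the small grey used-needle case lying in the lane on the yellow sharps bin's loading ledge: push the bin's self-closing flap open with one finger and, while that finger holds it open, push the case through the doorway with the other finger so that it drops into the bin. Only push: do not lift the case, and do not shove the flap with the case. Then withdraw so that the flap closes, leaving the bottles and the jar where they stand.

Things in the scene. Friction and masses are not known exactly. Their poses are not given: they have to be found in the camera images.
- bin: Yellow sharps bin, fixed. Origin: on the table under the middle of the doorway; x points through the doorway into the bin, y left as one looks in, z up. A flat loading ledge, top 70 mm above the table, runs from x = -135 mm to the doorway (x = 0), y = -70 to 70 mm; its sill ends at x = 8 mm, beyond which things drop into the bin. The doorway (y = -60 to 60 mm) lies between posts 130 mm high, open on top.
- ledge_lane (a point): Point on the ledge's top, on the lane's centre line, half-way along it (bin x = -71, y = -27 mm). The lane is 46 mm wide, between two ribs 14 mm high and 4 mm thick centred at bin y = -52 and -2 mm, from x = -132 to -10 mm. Left of it (y = 0 to 60 mm) the ledge is bare.
- bin_inside (a point): Centre of the bin's inner floor, 6 mm above the table. The inside is bin x = 8 to 166 mm, y = -67 to 67 mm, its walls 128 mm high; open on top from x = 0 to 118 mm, covered beyond by a hood 131 mm high with a red cap 4 mm higher.
- flap (a joint): Angle of the white flap closing the doorway: 0 closed, growing as it swings into the bin, to 1.45 rad. Plate 110 mm long, 46 mm high (74 to 120 mm above the table), 4 mm thick, on an upright hinge at the left post. Closed by a spring: 0.05 Nm when closed, 0.10 Nm more per rad. Pushed near the hinge, from the bare part of the ledge (say 27 mm from the hinge), it is clear of the lane at about 1 rad.
- flap_hinge (a point): On the flap's upright hinge axis, at bin x = 0, y = 55 mm, 97 mm above the table (half-way up the flap).
- flap_edge (a point): Middle of the flap's free edge, 110 mm from the hinge, 97 mm above the table; closed, it lies at bin x = 0, y = -55 mm, so the flap spans the lane.
- case_center (a point): Centre of the loose grey plastic case with a black seam (34 mm along its x, 38 mm along its y, 22 mm high, about 45 g), half-way up. It lies flat in the lane, within 0.1 rad of the bin's direction, its centre 40 to 70 mm in front of the doorway (bin x = -70 to -40 mm), 81 mm above the table.
- ink_tall: Loose black ink bottle, 32 mm in diameter, 95 mm tall, standing on the table beside the bin; origin at the centre of its underside. Leave alone.
- ink_short: Loose blue ink bottle, 36 mm in diameter, 70 mm tall, standing on the table beside the bin; origin at the centre of its underside. Leave alone.
- jar: Loose amber jar, 64 mm in diameter, 50 mm tall, standing on the table beside the bin; origin at the centre of its underside. Leave alone.
- water: Loose clear water bottle, 62 mm in diameter, 190 mm tall, standing on the table to the right of the bin; origin at the centre of its underside. Leave alone.
There are look-alikes about, which are no part of the job. Of the things that look like the part that bears case_center, the largest one is meant.

How it is judged:
On the way, in this order (a step that is already met when the one before it is completed fails the run):
1. a finger pushes the flap open while the case is still in front of the doorway (value of joint flap above 0.3 rad and contact force between the fingers and flap above 0.2 N and x of case_center in the frame of bin below -0.008 m and height (world z) of case_center above 0.075 m), for 0.02 s.
2. the case passes through the doorway while a finger holds the flap open (x of case_center in the frame of bin above -0.005 m and height (world z) of case_center above 0.06 m and value of joint flap above 0.6 rad and contact force between the fingers and flap above 0.2 N), for 0.02 s.
At the end, for the whole second after the job is handed in: The case lies at rest inside the bin, its centre less than 55 mm above the table; the flap is closed (within 0.1 rad); the bottles and the jar stand within 20 mm of where they were (x of case_center in the frame of bin between 0.008 and 0.166 m and y of case_center in the frame of bin between -0.067 and 0.067 m and height (world z) of case_center below 0.055 m and linear speed of case below 0.02 m/s and value of joint flap below 0.1 rad and distance of each of ink_tall, ink_short, jar, water from where it was at the start of the episode below 0.02 m); the robot touches nothing.
It fails at once if the case is lifted off the ledge (centre more than 15 mm above where it lay) (height (world z) of case_center above 0.096 m).
It fails at once if the case, on the ledge, shoves the flap (more than 0.4 N) (contact force between case and flap above 0.4 N and x of case_center in the frame of bin below 0.008 m and height (world z) of case_center above 0.07 m).
It fails at once if a bottle or the jar is pushed 20 mm away or tipped over (distance of any of ink_tall, ink_short, jar, water from where it was at the start of the episode above 0.02 m or angle between any of ink_tall, ink_short, jar, water's own z axis and vertical above 0.3 rad).
It also fails if it takes over 40 s, if anything falls off the work surface, if the arm or the gripper's body presses on something with over 40 N, if the wrist force passes 120 N, or if a joint passes its speed limit or range.

### The arm

A 6-joint arm with a two-finger parallel gripper is mounted at the origin on the work surface. World frame = base frame: x ahead of the robot, y to its left, z up, the work surface at z = 0. Lengths are in m, angles in rad, forces in N, time in s.
With the tool pointing down it reaches from about 0.35 to 0.925 m from the base axis. Payload 6.4 kg.
Tool frame: the origin (TCP) lies between the finger pads; the fingertips stand 19 mm ahead of it and the grasp point (between the pads) is the TCP; x points along the fingers, z is the direction in which the jaws open and shut, and the axes are right-handed (so a half turn about x gives the same grasp; the last joint's range is limited). The gripper opens to 94 mm and grips with 3 to 60 N. Pads are 16 mm wide; open, the fingers measure 119 mm over their backs; the gripper's body (75 mm by 177 mm) begins 78 mm behind the grasp point.
Start: joints at [-1.462, 0.245, 1.558, -0, 1.339, -0.174], TCP at [0.181, -0.624, 0.224] pointing down, gripper open.
Joint ranges: [-3.13, 3.13], [-1.02, 2.26], [0.13, 2.54], [-0.95, 4.09], [0.21, 2.88], [-2.74, 2.74]. Speed limits (rad/s): [2.57, 2.57, 3.14, 3.14, 3.14, 3.14].

### API

Orientations are given as a unit quaternion [w, x, y, z].
In Python, from bench import ctrl gives the robot as it stands. The module is installed in compiled form; this text tells all that it offers.
- The arm moves only by the shell command python3 -m pendant 'ROWS' [FORCE]. ROWS is JSON, a list of rows, each an object with "rot": the turn, a rotation vector about the tool's x, y, z as a fraction of full scale, a list of three; "translation": the shift along the tool's x, y, z as a fraction of full scale, a list of three; "claw": the opening, from 0 (shut) to 1 (fully open). In form: [{"rot": [wx, wy, wz], "translation": [dx, dy, dz], "claw": claw}, ...]. A call has 1 to 12 rows; each row shifts and turns the commanded pose from where the row before left it, along the tool's axes as they then stand; what a row does not reach is not made up. Full scale, the value 1, is 80 cm for a shift and 90 degrees for a turn. A row lasts 1/12 s, in which the tool goes at most 41.7 mm and 7.16 degrees, less where a joint would pass 70% of its speed; a pose out of reach is approached as far as the arm can. A call with a number of a shift or a turn outside -1 to 1 is refused whole. A call with a gripper value outside its range is refused whole. The fingers move at their own pace and stop on an object; FORCE is the grip in N (left out, the last holds). Time passes only in rows, so rows that do not move let the fingers close. It gives the time, the measured TCP pose, the force and the opening at its end, in the units of the state.
- ctrl.get_obs(): the state, without advancing time (a new reading comes with each control period).
- ctrl.read_camera(name): name is "scene" or "top" or "wrist"; returns the picture (420x560x3 uint8, red, green, blue); there is no depth.
- ctrl.get_calibration(name): a dict with "camera_matrix" (3x3 intrinsics, pixels), "k1" (the pictures are not rectified: a ray, as slopes to the right and down, at radius r is drawn at 1 + k1 r^2 times it, then the intrinsics apply), "R" (3x3) and "t" (3): a world point X has camera coordinates R X + t. Camera axes: x right, y down, z forward; pixel columns grow to the right and rows downward; lengths in m; the calibration is good to about 2 mm. A picture is of the moment at which its call begins: read the wrist's pose just before it. get_calibration takes no time and is no camera call; for the wrist camera it gives the pose at the moment of the call.
- ctrl.close_job(): hands the job in, once; it reports no verdict.
The state is a dict: "t": time; "q": joint angles; "joint_velocities": joint speeds; "joint_efforts": joint torques, N m; "ee_pos": TCP position; "tool_rot": TCP orientation; "wrist_force": force on the tool from outside, world axes, zero at the start; "wrist_torque": the same for the moment, N m; "opening": opening from 0.0 (shut) to 1.0 (fully open).
Only numpy, scipy, OpenCV 4.12 (cv2) and the standard library are available. Lean on these libraries where they do the work, as an engineer would, in place of code of your own. Each camera call takes 0.05 s, during which the arm holds its last target.

## Working session

There is one attempt and no reset: what is moved stays moved. The work goes in short steps, Python scripts to look and compute and a shell command to move; the robot and the scene stay as the last step left them, time stands still between calls to the robot, and variables do not carry over. Pictures are saved under pics/ and viewed, and the job is handed in when it is done.

```bash
mkdir -p pics; cat > h.py <<'E'
import numpy as np, cv2
from bench import ctrl
def cal(n):
    c=ctrl.get_calibration(n); return np.array(c["camera_matrix"]),c["k1"],np.array(c["R"]),np.array(c["t"])
def proj(n,X,c=None):
    K,k,R,t=c or cal(n); p=R@np.array(X)+t; s=p[:2]/p[2]; s=s*(1+k*(s@s)); return K[:2,:2]@s+K[:2,2]
def ray(n,uv,c=None):
    K,k,R,t=c or cal(n); d=np.linalg.solve(K,np.array([uv[0],uv[1],1.]))[:2]; s=d.copy()
    for _ in range(30): s=d/(1+k*(s@s))
    v=R.T@np.array([s[0],s[1],1]); return -R.T@t, v/np.linalg.norm(v)
def onz(n,uv,z,c=None):
    o,v=ray(n,uv,c); return o+v*(z-o[2])/v[2]
E
python3 - <<'E'
from h import *
for n in ["scene","top","wrist"]:
    im=ctrl.read_camera(n); cv2.imwrite(f"pics/{n}0.png",im[:,:,::-1])
o=ctrl.get_obs()
for k,v in o.items(): print(k,np.round(v,3))
for n in ["scene","top","wrist"]:
    K,k,R,t=cal(n); print(n,K[0,0],k,-R.T@t,R[2])
E
```

```text
t 0.15
q [-1.462  0.246  1.559 -0.     1.339 -0.174]
joint_velocities [-0.001 -0.001 -0.003  0.002  0.     0.001]
joint_efforts [ 1.0000e-03 -4.1626e+01 -3.1498e+01  6.9000e-02  3.2000e-02 -0.0000e+00]
ee_pos [ 0.181 -0.624  0.224]
tool_rot [ 0.565  0.425  0.566 -0.424]
wrist_force [-0.256 -0.018  0.489]
wrist_torque [0.051 0.048 0.028]
opening 1.0
scene 496.9041582946698 0.013820793637129708 [ 1.03273405 -0.73423949  0.8609317 ] [-0.42274631  0.63203597 -0.6494737 ]
top 450.91692637105996 -0.012470788956523378 [0.48881684 0.01099991 0.94562736] [ 0.10594212 -0.01310805 -0.9942859 ]
wrist 321.34087734367887 -0.022197323885757677 [ 0.24615412 -0.60455624  0.3837139 ] [-0.2251526  -0.06414512 -0.9722097 ]
```

View pics/scene0.png

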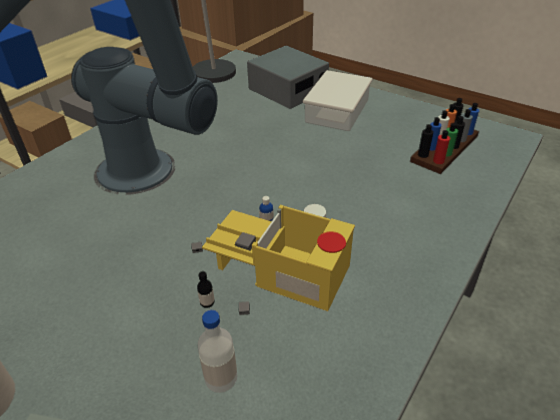

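View pics/top0.png

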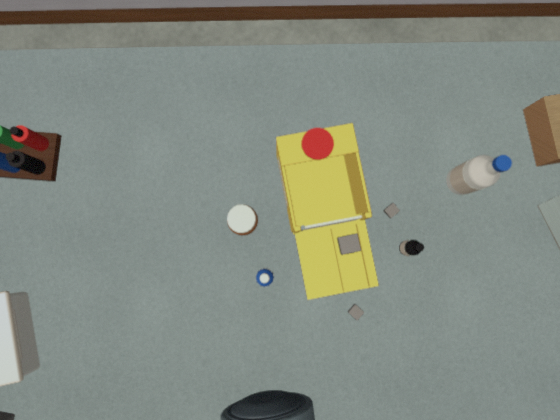

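View pics/wrist0.png

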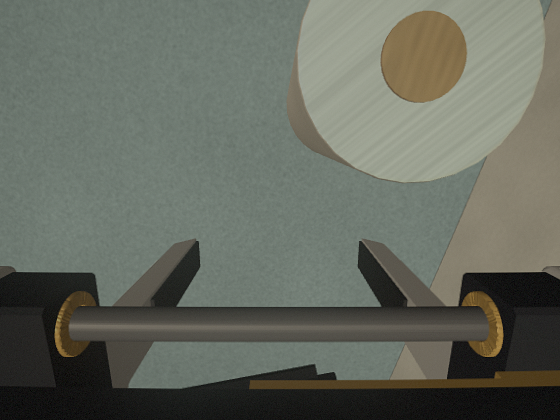

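```bash
python3 - <<'E'
from h import *
im=cv2.imread("pics/top0.png"); 
c=im[110:320,220:440]; cv2.imwrite("pics/topcrop.png",cv2.resize(c,None,fx=2.8,fy=2.8,interpolation=cv2.INTER_CUBIC))
im=cv2.imread("pics/scene0.png"); c=im[180:320,180:370]; cv2.imwrite("pics/scenecrop.png",cv2.resize(c,None,fx=4,fy=4,interpolation=cv2.INTER_CUBIC))
E
```

```text
(no output)
```

View pics/topcrop.png

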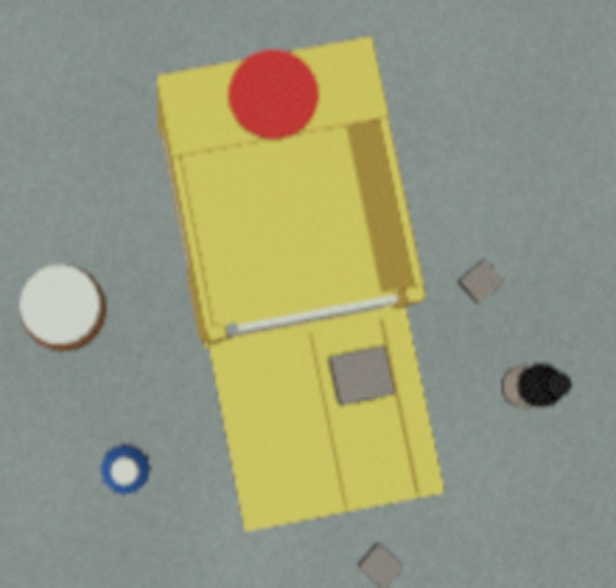

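View pics/scenecrop.png

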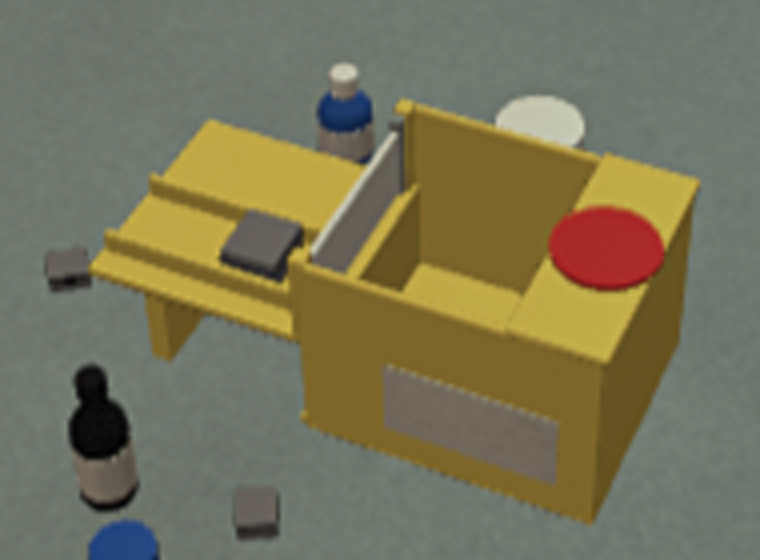

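```bash
python3 - <<'E'
from h import *
from scipy.optimize import least_squares
T=lambda u,v:(u/2.8+220,v/2.8+110)
S=lambda u,v:(u/4+180,v/4+180)
obs=[("top",T(246,531),(-.135,.07,.07)),("top",T(442,492),(-.135,-.07,.07)),("top",T(229,330),(0,.055,.12)),("top",T(398,299),(0,-.055,.12)),
("top",T(312,335),(-.010,0,.084)),("top",T(345,512),(-.132,-.0,.084)),
("scene",S(211,121),(-.135,.07,.07)),("scene",S(91,267),(-.135,-.07,.07)),("scene",S(313,256),(0,-.055,.12)),("scene",S(395,133),(0,.055,.12))]
C={n:cal(n) for n in("top","scene")}
def W(p,b):
    c,s=np.cos(p[2]),np.sin(p[2]); return np.array([p[0]+c*b[0]-s*b[1],p[1]+s*b[0]+c*b[1],b[2]])
def f(p): return np.concatenate([proj(n,W(p,b),C[n])-uv for n,uv,b in obs])
r=least_squares(f,[.5,-.05,0]); print(r.x); print(r.fun.reshape(-1,2).round(1))
p=r.x
np.save("bin.npy",p)
def inv(X): 
    c,s=np.cos(p[2]),np.sin(p[2]); d=X[:2]-p[:2]; return np.array([c*d[0]+s*d[1],-s*d[0]+c*d[1]])
im=cv2.imread("pics/top0.png"); hsv=cv2.cvtColor(im,cv2.COLOR_BGR2HSV)
m=((hsv[:,:,1]<60)&(hsv[:,:,2]<150)).astype(np.uint8); m[:, :335]=0;m[:,365:]=0;m[:230]=0;m[258:]=0
n,l,st,ce=cv2.connectedComponentsWithStats(m)
for i in range(1,n):
    if st[i,4]>50:
        print(st[i],ce[i],inv(onz("top",ce[i],.092)))
        bx=cv2.boxPoints(cv2.minAreaRect(np.argwhere(l==i)[:,::-1].astype(np.float32))); print([inv(onz("top",q,.092)).round(4) for q in bx])
for nm,uv,z in [("jar",T(62,305),.05),("short",T(124,470),.07),("tall",T(555,384),.095),("water",(502,163),.19)]:
    X=onz("top",uv,z); print(nm,X,inv(X))
E
```

```text
[ 0.5492604  -0.09187006  0.16443062]
[[-0.8  0.1]
 [ 0.5  0.1]
 [ 1.  -0.5]
 [-0.8 -0.5]
 [-0.6 -1.3]
 [ 0.4 -1.1]
 [-1.  -1. ]
 [-1.3 -0.3]
 [-1.2 -0.8]
 [ 0.1 -1.2]]
[338 234  23  20 332] [348.78313253 243.71385542] [-0.04512808 -0.02660679]
[array([-0.0295, -0.0078]), array([-0.0284, -0.045 ]), array([-0.0607, -0.0455]), array([-0.0618, -0.0085])]
jar [0.56404614 0.07851656 0.05      ] [0.04247701 0.16566811]
short [0.44788806 0.03605087 0.07      ] [-0.07906553  0.14278921]
tall [ 0.49957221 -0.2561776   0.095     ] [-0.07591359 -0.15395782]
water [ 0.63890506 -0.37908687  0.19      ] [ 0.0414208  -0.29801673]
```

```bash
cat >> h.py <<'E'
from scipy.spatial.transform import Rotation as Ro
P=np.array([0.5492604,-0.09187006,0.16443062]) 
def B2W(b):
    c,s=np.cos(P[2]),np.sin(P[2]); return np.array([P[0]+c*b[0]-s*b[1],P[1]+s*b[0]+c*b[1],b[2]])
def W2B(X):
    c,s=np.cos(P[2]),np.sin(P[2]); d=np.array(X[:2])-P[:2]; return np.array([c*d[0]+s*d[1],-s*d[0]+c*d[1],X[2]])
def rot():
    q=ctrl.get_obs()["tool_rot"]; return Ro.from_quat([q[1],q[2],q[3],q[0]])
def rep(b=None,yaw=None):
    o=ctrl.get_obs(); R=rot().as_matrix(); x=np.array(o["ee_pos"])
    print("t",round(o["t"],2),"bin",W2B(x).round(4),"tz in bin deg",np.degrees(np.arctan2(R[1,2],R[0,2])-P[2]).round(2),"F",np.round(o["wrist_force"],1),"open",round(o["opening"],3), "tx",R[:,0].round(3))
    for s in (1,-1):
        z=W2B(x+s*.05325*R[:,2]); print("finger z%+d"%s,z.round(4))
    if b is not None:
        print("shift tool m",(R.T@(B2W(b)-x)).round(4),"frac",(R.T@(B2W(b)-x)/.8).round(4))
    if yaw is not None:
        d=yaw+P[2]; z=np.array([np.cos(d),np.sin(d),0]); X=np.array([0,0,-1.]); Rd=np.column_stack([X,np.cross(z,X),z])
        rv=Ro.from_matrix(R.T@Rd).as_rotvec(); print("rotvec deg",np.degrees(rv).round(2),"frac",(rv/(np.pi/2)).round(4))
E
python3 - <<'E'
from h import *
rep((-.067,-.002,.25),np.radians(28)); rep(None,np.radians(-152))
E
```

```text
t 0.15 bin [-0.45   -0.4645  0.2236] tz in bin deg -83.22 F [-0.3 -0.   0.5] open 1.0 tx [-0.     0.001 -1.   ]
finger z+1 [-0.4437 -0.5174  0.2235]
finger z-1 [-0.4563 -0.4116  0.2237]
shift tool m [-0.0257  0.435  -0.4141] frac [-0.0321  0.5437 -0.5176]
rotvec deg [-1.1122e+02 -4.0000e-02 -9.0000e-02] frac [-1.2358e+00 -5.0000e-04 -1.0000e-03]
t 0.15 bin [-0.45   -0.4645  0.2236] tz in bin deg -83.22 F [-0.3 -0.   0.5] open 1.0 tx [-0.     0.001 -1.   ]
finger z+1 [-0.4437 -0.5174  0.2235]
finger z-1 [-0.4563 -0.4116  0.2237]
rotvec deg [ 6.878e+01 -8.000e-02  4.000e-02] frac [ 7.642e-01 -9.000e-04  4.000e-04]
```

```bash
python3 -m pendant '[{"rot":[0,0,0],"translation":[-0.004,0.034,-0.0323],"claw":1},{"rot":[0,0,0],"translation":[-0.004,0.034,-0.0323],"claw":1},{"rot":[0,0,0],"translation":[-0.004,0.034,-0.0323],"claw":1},{"rot":[0,0,0],"translation":[-0.004,0.034,-0.0323],"claw":1},{"rot":[0,0,0],"translation":[-0.004,0.034,-0.0323],"claw":1},{"rot":[0,0,0],"translation":[-0.004,0.034,-0.0323],"claw":1},{"rot":[0,0,0],"translation":[-0.004,0.034,-0.0323],"claw":1},{"rot":[0,0,0],"translation":[-0.004,0.034,-0.0323],"claw":1},{"rot":[0,0,0],"translation":[0,0.034,-0.0323],"claw":1},{"rot":[0,0,0],"translation":[0,0.034,-0.0323],"claw":1},{"rot":[0,0,0],"translation":[0,0.034,-0.0323],"claw":1},{"rot":[0,0,0],"translation":[0,0.034,-0.0323],"claw":1}]'
python3 -m pendant '[{"rot":[-0.07,0,0],"translation":[0,0,0],"claw":1},{"rot":[-0.07,0,0],"translation":[0,0,0],"claw":1},{"rot":[-0.07,0,0],"translation":[0,0,0],"claw":1},{"rot":[-0.07,0,0],"translation":[0,0,0],"claw":1},{"rot":[-0.07,0,0],"translation":[0,0,0],"claw":1},{"rot":[-0.07,0,0],"translation":[0,0,0],"claw":1},{"rot":[-0.07,0,0],"translation":[0,0,0],"claw":1},{"rot":[-0.07,0,0],"translation":[0,0,0],"claw":1},{"rot":[-0.07,0,0],"translation":[0,0,0],"claw":1},{"rot":[-0.07,0,0],"translation":[0,0,0],"claw":1},{"rot":[-0.07,0,0],"translation":[0,0,0],"claw":1},{"rot":[-0.07,0,0],"translation":[0,0,0],"claw":1}]'
python3 - <<'E'
from h import *
rep((-.067,-.002,.25),np.radians(28)); print(ctrl.get_obs()["q"])
E
```

```text
t: 1.15
ee_pos: [0.4087, -0.2335, 0.25]
tool_rot: [0.565, 0.425, 0.565, -0.425]
wrist_force: [0.6, -0.5, 0.4]
opening: 1.001
t: 2.15
ee_pos: [0.4081, -0.2352, 0.2498]
tool_rot: [0.707, -0.013, 0.707, 0.013]
wrist_force: [-0.3, -0.0, 0.0]
opening: 1.002
t 2.15 bin [-0.1627 -0.1183  0.2498] tz in bin deg -7.31 F [-0.3 -0.   0. ] open 1.002 tx [-0.  0. -1.]
finger z+1 [-0.1099 -0.125   0.2497]
finger z-1 [-0.2155 -0.1115  0.2498]
shift tool m [-0.0002  0.1275  0.0801] frac [-0.0003  0.1594  0.1002]
rotvec deg [-3.531e+01 -2.000e-02 -3.000e-02] frac [-3.923e-01 -2.000e-04 -3.000e-04]
[-7.64160863e-01 -2.11967863e-01  1.97401523e+00 -2.80705032e-05
  1.38011748e+00 -8.01076347e-01]
```

```bash
python3 -m pendant '[{"rot":[0,0,0],"translation":[0,0.04,0.025],"claw":1},{"rot":[0,0,0],"translation":[0,0.04,0.025],"claw":1},{"rot":[0,0,0],"translation":[0,0.04,0.025],"claw":1},{"rot":[0,0,0],"translation":[0,0.04,0.025],"claw":1},{"rot":[-0.0654,0,0],"translation":[0,0,0],"claw":1},{"rot":[-0.0654,0,0],"translation":[0,0,0],"claw":1},{"rot":[-0.0654,0,0],"translation":[0,0,0],"claw":1},{"rot":[-0.0654,0,0],"translation":[0,0,0],"claw":1},{"rot":[-0.0654,0,0],"translation":[0,0,0],"claw":1},{"rot":[-0.0654,0,0],"translation":[0,0,0],"claw":1},{"rot":[0,0,0],"translation":[0,0,0],"claw":1},{"rot":[0,0,0],"translation":[0,0,0],"claw":1}]'
python3 - <<'E'
from h import *
rep((-.067,-.002,.15),np.radians(28)); c=cal("wrist"); im=ctrl.read_camera("wrist")
im=im[:,:,::-1].copy()
for b in [(-.135,.07,.07),(-.135,-.07,.07),(0,.055,.12),(0,-.055,.12),(-.132,0,.084),(-.01,0,.084),(-.132,-.05,.084),(-.01,-.05,.084)]:
    q=proj("wrist",B2W(b),c); print(b,q.round(0)); cv2.circle(im,tuple(int(v) for v in q),3,(0,0,255),1)
cv2.imwrite("pics/w1.png",im)
E
```

```text
t: 3.15
ee_pos: [0.4841, -0.1048, 0.2499]
tool_rot: [0.671, -0.224, 0.671, 0.224]
wrist_force: [-0.9, -0.5, 0.1]
opening: 0.996
t 3.15 bin [-0.0664 -0.0021  0.2499] tz in bin deg 27.55 F [-0.9 -0.5  0.1] open 0.996 tx [-0.  0. -1.]
finger z+1 [-0.0192  0.0225  0.2499]
finger z-1 [-0.1136 -0.0267  0.2499]
shift tool m [ 0.0999  0.0003 -0.0005] frac [ 0.1248  0.0004 -0.0006]
rotvec deg [-0.45 -0.01 -0.02] frac [-0.005  -0.0001 -0.0002]
(-0.135, 0.07, 0.07) [251. 108.]
(-0.135, -0.07, 0.07) [194. 226.]
(0, 0.055, 0.12) [372. 191.]
(0, -0.055, 0.12) [313. 288.]
(-0.132, 0, 0.084) [222. 173.]
(-0.01, 0, 0.084) [327. 226.]
(-0.132, -0.05, 0.084) [201. 215.]
(-0.01, -0.05, 0.084) [304. 266.]
```

View pics/w1.png

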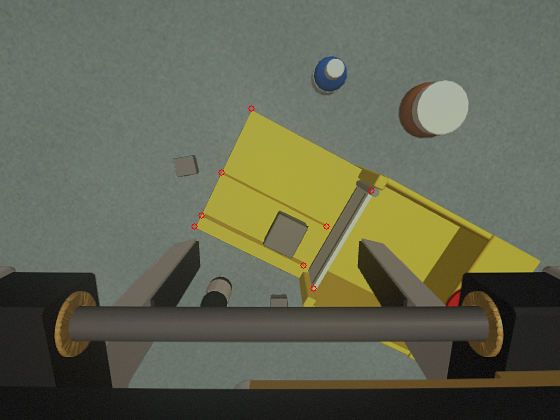

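The projected ledge corners, ribs and flap fall on the image features, so the bin pose holds. The grey pieces in this picture are:
- the case in the lane, at (286,235), which is the largest and the one I choose;
- a look-alike on the table at (186,166);
- a look-alike on the table at (279,300).

The right finger will go in front of the flap and the left finger behind the case.

```bash
python3 -m pendant '[{"rot":[-0.005,0,0],"translation":[0.03,0,0],"claw":1},{"rot":[0,0,0],"translation":[0.03,0,0],"claw":1},{"rot":[0,0,0],"translation":[0.03,0,0],"claw":1},{"rot":[0,0,0],"translation":[0.03,0,0],"claw":1},{"rot":[0,0,0],"translation":[0.02,0,0],"claw":1},{"rot":[0,0,0],"translation":[0,0,0],"claw":1},{"rot":[0,0,0],"translation":[0,0,0],"claw":1}]'
python3 - <<'E'
from h import *
rep((-.067,-.002,.098),np.radians(28))
for n in ("wrist","scene"):
    im=ctrl.read_camera(n)[:,:,::-1]
    if n=="scene": im=cv2.resize(im[120:320,150:390],None,fx=3,fy=3,interpolation=cv2.INTER_CUBIC)
    cv2.imwrite(f"pics/{n}2.png",im)
E
```

```text
t: 3.78
ee_pos: [0.4838, -0.1047, 0.1376]
tool_rot: [0.669, -0.227, 0.67, 0.228]
wrist_force: [-0.4, 0.9, -0.2]
opening: 1.002
t 3.78 bin [-0.0667 -0.002   0.1376] tz in bin deg 28.08 F [-0.4  0.9 -0.2] open 1.002 tx [-0.002  0.001 -1.   ]
finger z+1 [-0.0197  0.0231  0.1376]
finger z-1 [-0.1137 -0.027   0.1376]
shift tool m [ 0.0396  0.     -0.0003] frac [ 0.0495  0.     -0.0003]
rotvec deg [ 0.08 -0.05 -0.09] frac [ 0.0009 -0.0005 -0.001 ]
```

View pics/wrist2.png

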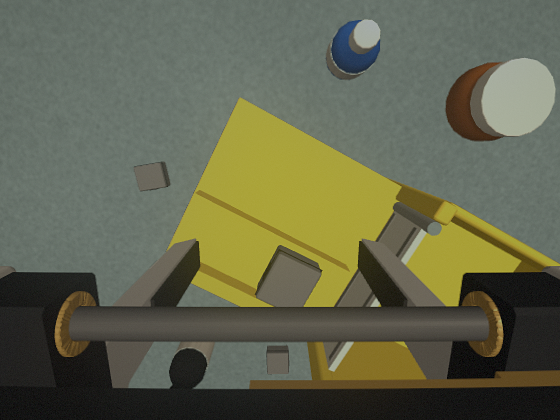

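View pics/scene2.png

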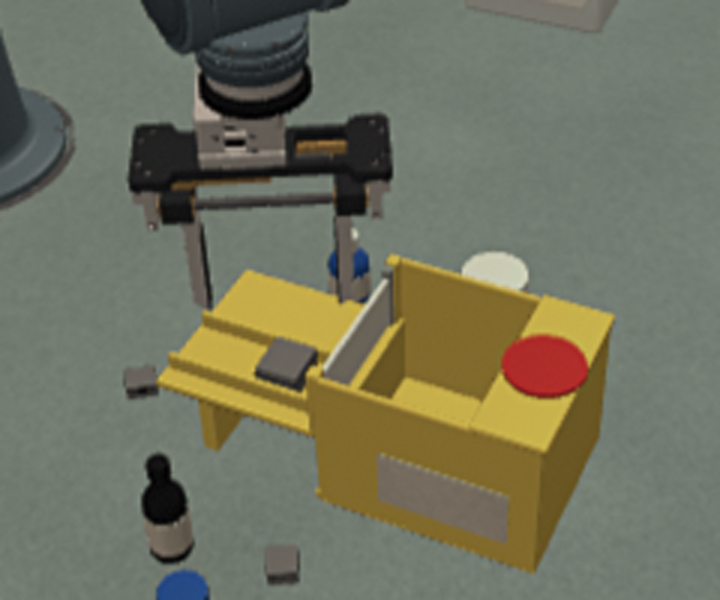

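The wrist picture shows the case ahead of the left finger, at about (288,277), and the right finger just in front of the flap. In the scene crop, both fingertips hang over the ledge and nothing is touching. I'll lower to 98 mm.

```bash
python3 -m pendant '[{"rot":[0,0,0],"translation":[0.02,0,0],"claw":1},{"rot":[0,0,0],"translation":[0.02,0,0],"claw":1},{"rot":[0,0,0],"translation":[0.01,0,0],"claw":1},{"rot":[0,0,0],"translation":[0,0,0],"claw":1},{"rot":[0,0,0],"translation":[0,0,0],"claw":1}]'
python3 - <<'E'
from h import *
rep((-.047,-.002,.098),np.radians(28))
im=ctrl.read_camera("scene")[:,:,::-1]
im=cv2.resize(im[170:300,190:350],None,fx=4.5,fy=4.5,interpolation=cv2.INTER_CUBIC)
cv2.imwrite(f"pics/s3.png",im)
E
```

```text
t: 4.3
ee_pos: [0.4847, -0.1051, 0.0988]
tool_rot: [0.67, -0.228, 0.669, 0.227]
wrist_force: [-0.4, -0.2, 0.1]
opening: 0.995
t 4.3 bin [-0.0659 -0.0025  0.0988] tz in bin deg 28.14 F [-0.4 -0.2  0.1] open 0.995 tx [ 0.001 -0.    -1.   ]
finger z+1 [-0.0189  0.0227  0.0989]
finger z-1 [-0.1128 -0.0276  0.0988]
shift tool m [ 0.0008 -0.0085  0.0169] frac [ 0.0011 -0.0106  0.0211]
rotvec deg [0.14 0.02 0.04] frac [0.0015 0.0003 0.0005]
```

View pics/s3.png

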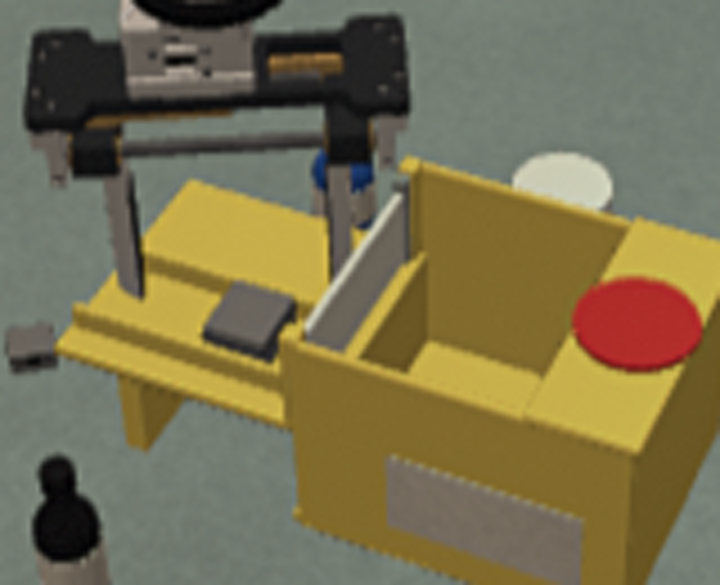

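The left finger stands in the lane behind the case (crop, 135,285). The right finger stands just in front of the flap (340,260). I'll advance about 36 mm, so the flap opens before the case is reached.

```bash
python3 -m pendant '[{"rot":[0,0,0],"translation":[0,-0.0035,0.0066],"claw":1},{"rot":[0,0,0],"translation":[0,-0.0035,0.0066],"claw":1},{"rot":[0,0,0],"translation":[0,-0.0035,0.0066],"claw":1},{"rot":[0,0,0],"translation":[0,-0.0035,0.0066],"claw":1},{"rot":[0,0,0],"translation":[0,-0.0035,0.0066],"claw":1},{"rot":[0,0,0],"translation":[0,-0.0035,0.0066],"claw":1},{"rot":[0,0,0],"translation":[0,0,0],"claw":1},{"rot":[0,0,0],"translation":[0,0,0],"claw":1}]'
python3 - <<'E'
from h import *
rep((-.017,-.002,.098),np.radians(28))
im=ctrl.read_camera("scene")[:,:,::-1]
im=cv2.resize(im[170:300,190:350],None,fx=4.5,fy=4.5,interpolation=cv2.INTER_CUBIC)
cv2.imwrite(f"pics/s4.png",im)
cv2.imwrite("pics/w4.png",ctrl.read_camera("wrist")[:,:,::-1])
E
```

```text
t: 5.02
ee_pos: [0.5193, -0.0991, 0.0974]
tool_rot: [0.669, -0.228, 0.67, 0.228]
wrist_force: [-3.5, -3.2, -1.5]
opening: 1.0
t 5.02 bin [-0.0308 -0.0022  0.0974] tz in bin deg 28.18 F [-3.5 -3.2 -1.5] open 1.0 tx [-0.002 -0.001 -1.   ]
finger z+1 [0.0162 0.0229 0.0974]
finger z-1 [-0.0777 -0.0274  0.0975]
shift tool m [-0.0006 -0.0063  0.0122] frac [-0.0007 -0.0079  0.0153]
rotvec deg [ 0.18 -0.1  -0.03] frac [ 0.002  -0.0011 -0.0003]
```

View pics/s4.png

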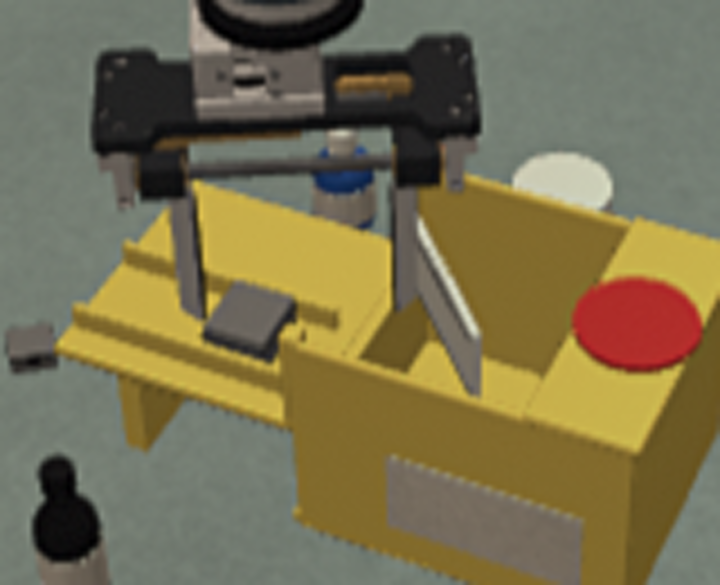

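View pics/w4.png

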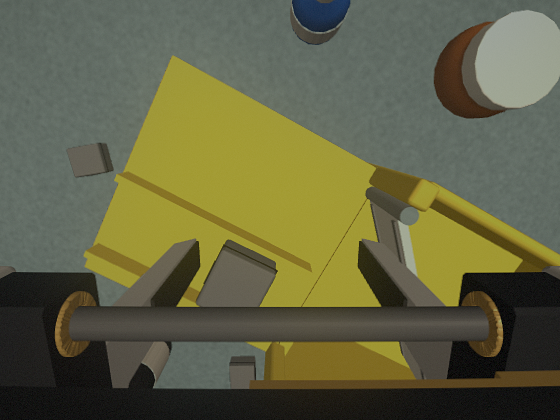

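The flap is open about 0.8 rad on the right finger, and the case at (245,270) in the wrist picture is untouched and clear of it. I'll advance further so the case moves toward the doorway.

```bash
python3 -m pendant '[{"rot":[0,0,0],"translation":[0,-0.003,0.0055],"claw":1},{"rot":[0,0,0],"translation":[0,-0.003,0.0055],"claw":1},{"rot":[0,0,0],"translation":[0,-0.003,0.0055],"claw":1},{"rot":[0,0,0],"translation":[0,-0.003,0.0055],"claw":1},{"rot":[0,0,0],"translation":[0,-0.003,0.0055],"claw":1},{"rot":[0,0,0],"translation":[0,0,0],"claw":1},{"rot":[0,0,0],"translation":[0,0,0],"claw":1}]'
python3 - <<'E'
from h import *
rep((.023,-.002,.098),np.radians(28))
im=ctrl.read_camera("scene")[:,:,::-1]
im=cv2.resize(im[170:300,190:350],None,fx=4.5,fy=4.5,interpolation=cv2.INTER_CUBIC)
cv2.imwrite(f"pics/s5.png",im)
E
```

```text
t: 5.7
ee_pos: [0.545, -0.0954, 0.0983]
tool_rot: [0.67, -0.228, 0.669, 0.227]
wrist_force: [0.2, -4.8, -2.1]
opening: 0.998
t 5.7 bin [-0.0048 -0.0028  0.0983] tz in bin deg 28.12 F [ 0.2 -4.8 -2.1] open 0.998 tx [ 0.002 -0.001 -1.   ]
finger z+1 [0.0422 0.0223 0.0983]
finger z-1 [-0.0518 -0.0279  0.0982]
shift tool m [ 0.0003 -0.0124  0.0249] frac [ 0.0004 -0.0155  0.0311]
rotvec deg [0.12 0.06 0.1 ] frac [0.0013 0.0007 0.0012]
```

View pics/s5.png

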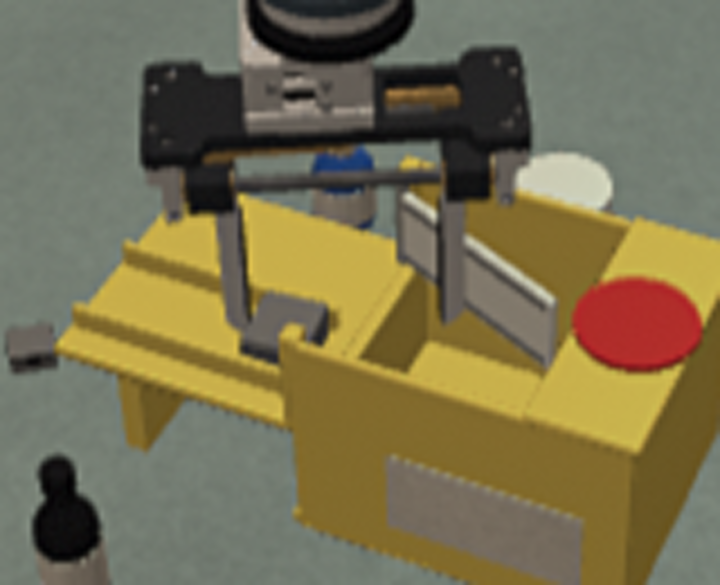

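The flap is at about 1.15 rad, and the case (crop, 285,325) is being pushed straight by the left finger with its front just at the doorway. I'll continue.

```bash
python3 -m pendant '[{"rot":[0,0,0],"translation":[0,-0.003,0.0055],"claw":1},{"rot":[0,0,0],"translation":[0,-0.0037,0.0052],"claw":1},{"rot":[0,0,0],"translation":[0,-0.0037,0.0052],"claw":1},{"rot":[0,0,0],"translation":[0,-0.003,0.0055],"claw":1},{"rot":[0,0,0],"translation":[0,0,0],"claw":1},{"rot":[0,0,0],"translation":[0,0,0],"claw":1}]'
python3 - <<'E'
from h import *
rep((.033,-.004,.098),np.radians(28))
im=ctrl.read_camera("scene")[:,:,::-1]
im=cv2.resize(im[170:300,190:350],None,fx=4.5,fy=4.5,interpolation=cv2.INTER_CUBIC)
cv2.imwrite(f"pics/s6.png",im)
E
```

```text
t: 6.25
ee_pos: [0.5657, -0.0931, 0.0984]
tool_rot: [0.67, -0.228, 0.669, 0.227]
wrist_force: [1.1, -2.7, -1.6]
opening: 1.004
t 6.25 bin [ 0.016  -0.0039  0.0984] tz in bin deg 28.13 F [ 1.1 -2.7 -1.6] open 1.004 tx [ 0.003 -0.    -1.   ]
finger z+1 [0.0629 0.0212 0.0984]
finger z-1 [-0.031  -0.029   0.0983]
shift tool m [ 0.0004 -0.0081  0.015 ] frac [ 0.0005 -0.0101  0.0187]
rotvec deg [0.13 0.1  0.11] frac [0.0015 0.0012 0.0012]
```

View pics/s6.png

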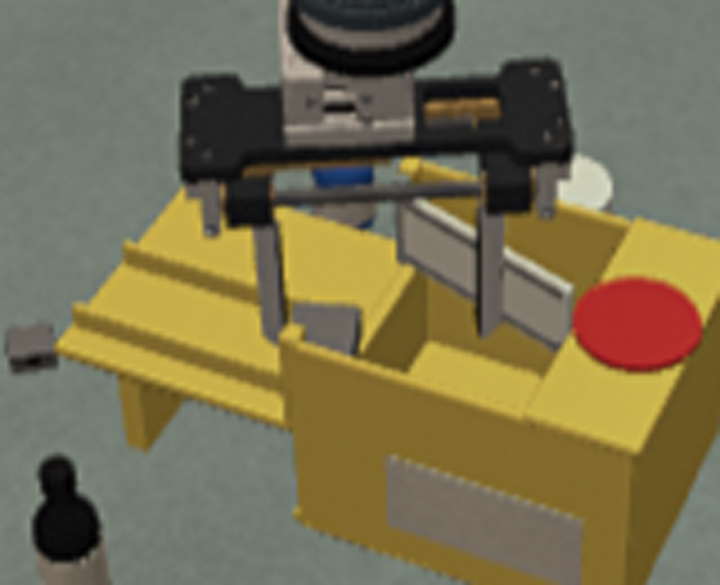

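The case (crop, 325,325) is passing through the doorway, with the flap held at about 1.25 rad. I'll push on over the sill.

```bash
python3 -m pendant '[{"rot":[0,0,0],"translation":[0,-0.0035,0.0053],"claw":1},{"rot":[0,0,0],"translation":[0,-0.0035,0.0053],"claw":1},{"rot":[0,0,0],"translation":[0,-0.0035,0.0053],"claw":1},{"rot":[0,0,0],"translation":[0,0,0],"claw":1},{"rot":[0,0,0],"translation":[0,0,0],"claw":1}]'
python3 - <<'E'
from h import *
rep((.033,-.004,.098),np.radians(28))
im=ctrl.read_camera("scene")[:,:,::-1]
im=cv2.resize(im[170:300,190:350],None,fx=4.5,fy=4.5,interpolation=cv2.INTER_CUBIC)
cv2.imwrite(f"pics/s7.png",im)
E
```

```text
t: 6.72
ee_pos: [0.5805, -0.0919, 0.0981]
tool_rot: [0.67, -0.228, 0.669, 0.227]
wrist_force: [1.0, -2.7, -0.7]
opening: 1.0
t 6.72 bin [ 0.0308 -0.0052  0.0981] tz in bin deg 28.14 F [ 1.  -2.7 -0.7] open 1.0 tx [ 0.002 -0.    -1.   ]
finger z+1 [0.0778 0.0199 0.0982]
finger z-1 [-0.0161 -0.0303  0.0981]
shift tool m [0.0001 0.     0.0025] frac [0.0002 0.     0.0031]
rotvec deg [0.14 0.07 0.07] frac [0.0016 0.0008 0.0007]
```

View pics/s7.png

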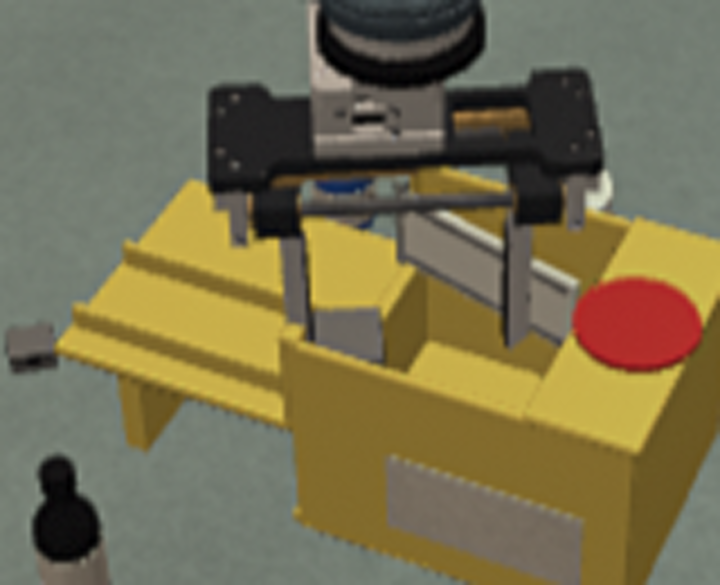

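The case (crop, 348,330) is beyond the sill edge but still balanced on it, so a few more millimetres are needed.

```bash
python3 -m pendant '[{"rot":[0,0,0],"translation":[0,-0.0025,0.0043],"claw":1},{"rot":[0,0,0],"translation":[0,-0.0025,0.0043],"claw":1},{"rot":[0,0,0],"translation":[0,0,0],"claw":1},{"rot":[0,0,0],"translation":[0,0,0],"claw":1}]'
python3 - <<'E'
from h import *
rep((.033,-.004,.098),np.radians(28))
im=ctrl.read_camera("scene")[:,:,::-1]
im=cv2.resize(im[170:300,190:350],None,fx=4.5,fy=4.5,interpolation=cv2.INTER_CUBIC)
cv2.imwrite(f"pics/s8.png",im)
E
```

```text
t: 7.1
ee_pos: [0.5879, -0.0909, 0.0981]
tool_rot: [0.67, -0.228, 0.669, 0.228]
wrist_force: [0.7, -2.0, -1.4]
opening: 0.998
t 7.1 bin [ 0.0383 -0.0053  0.0981] tz in bin deg 28.15 F [ 0.7 -2.  -1.4] open 0.998 tx [ 0.001  0.    -1.   ]
finger z+1 [0.0853 0.0198 0.0981]
finger z-1 [-0.0086 -0.0305  0.098 ]
shift tool m [ 0.0001  0.0037 -0.0041] frac [ 0.0001  0.0046 -0.0051]
rotvec deg [0.15 0.03 0.02] frac [0.0017 0.0004 0.0003]
```

View pics/s8.png

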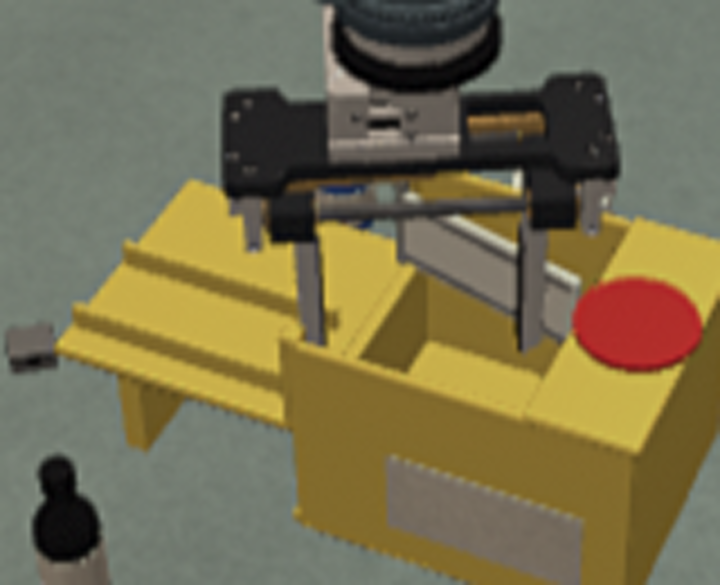

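The case has left the ledge and dropped out of view inside the bin. I'll withdraw along the lane, letting the flap follow the finger.

```bash
python3 -m pendant '[{"rot":[0,0,0],"translation":[0,0.0051,-0.0096],"claw":1},{"rot":[0,0,0],"translation":[0,0.0051,-0.0096],"claw":1},{"rot":[0,0,0],"translation":[0,0.0051,-0.0096],"claw":1},{"rot":[0,0,0],"translation":[0,0.0051,-0.0096],"claw":1},{"rot":[0,0,0],"translation":[0,0.0051,-0.0096],"claw":1},{"rot":[0,0,0],"translation":[0,0.0051,-0.0096],"claw":1},{"rot":[0,0,0],"translation":[0,0.0051,-0.0096],"claw":1},{"rot":[0,0,0],"translation":[0,0.0051,-0.0096],"claw":1},{"rot":[0,0,0],"translation":[0,0.0051,-0.0096],"claw":1},{"rot":[0,0,0],"translation":[0,0.0051,-0.0096],"claw":1},{"rot":[0,0,0],"translation":[0,0.0051,-0.0096],"claw":1},{"rot":[0,0,0],"translation":[0,0.0051,-0.0096],"claw":1}]'
python3 - <<'E'
from h import *
rep((-.07,-.002,.25),np.radians(28))
im=ctrl.read_camera("scene")[:,:,::-1]
im=cv2.resize(im[170:300,190:350],None,fx=4.5,fy=4.5,interpolation=cv2.INTER_CUBIC)
cv2.imwrite(f"pics/s9.png",im)
E
```

```text
t: 8.15
ee_pos: [0.4835, -0.1078, 0.0977]
tool_rot: [0.669, -0.227, 0.669, 0.228]
wrist_force: [-0.4, 0.0, -0.1]
opening: 1.002
t 8.15 bin [-0.0675 -0.0049  0.0977] tz in bin deg 28.16 F [-0.4  0.  -0.1] open 1.002 tx [-0.001  0.001 -1.   ]
finger z+1 [-0.0205  0.0202  0.0978]
finger z-1 [-0.1144 -0.0301  0.0977]
shift tool m [-0.1523  0.004  -0.0008] frac [-0.1903  0.005  -0.001 ]
rotvec deg [ 0.16  0.02 -0.08] frac [ 0.0018  0.0002 -0.0009]
```

View pics/s9.png

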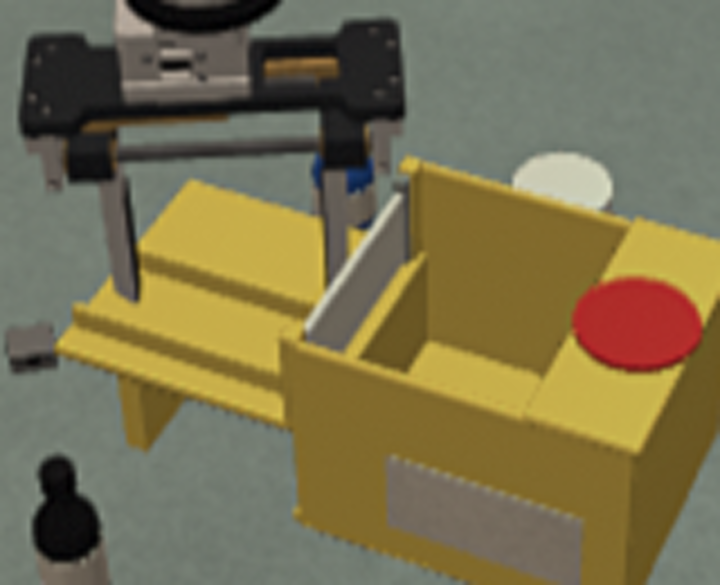

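The flap is closed (crop, 355,265) and the force on the tool is zero. I'll raise straight up, back off a little, and look inside from the top.

```bash
python3 -m pendant '[{"rot":[0,0,0],"translation":[-0.03,0,0],"claw":1},{"rot":[0,0,0],"translation":[-0.04,0,0],"claw":1},{"rot":[0,0,0],"translation":[-0.04,0,0],"claw":1},{"rot":[0,0,0],"translation":[-0.04,0,0],"claw":1},{"rot":[0,0,0],"translation":[-0.04,0,0],"claw":1},{"rot":[0,0,0],"translation":[0,0.018,-0.033],"claw":1},{"rot":[0,0,0],"translation":[0,0.018,-0.033],"claw":1},{"rot":[0,0,0],"translation":[0,0.018,-0.033],"claw":1},{"rot":[0,0,0],"translation":[0,0,0],"claw":1},{"rot":[0,0,0],"translation":[0,0,0],"claw":1},{"rot":[0,0,0],"translation":[0,0,0],"claw":1}]'
python3 - <<'E'
from h import *
rep()
im=ctrl.read_camera("top")[:,:,::-1]
cv2.imwrite("pics/t10.png",im)
cv2.imwrite("pics/t10c.png",cv2.resize(im[110:320,220:440],None,fx=2.8,fy=2.8,interpolation=cv2.INTER_CUBIC))
cv2.imwrite("pics/s10.png",ctrl.read_camera("scene")[:,:,::-1])
E
```

```text
t: 9.12
ee_pos: [0.396, -0.1223, 0.2503]
tool_rot: [0.67, -0.228, 0.669, 0.228]
wrist_force: [0.9, 0.5, 0.0]
opening: 1.0
t 9.12 bin [-0.1562 -0.0049  0.2503] tz in bin deg 28.14 F [0.9 0.5 0. ] open 1.0 tx [ 0.001  0.    -1.   ]
finger z+1 [-0.1092  0.0202  0.2503]
finger z-1 [-0.2031 -0.0301  0.2503]
```

View pics/t10c.png

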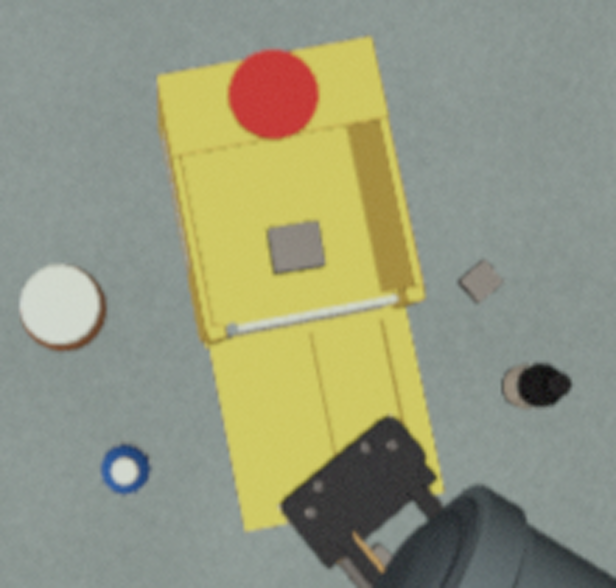

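View pics/s10.png

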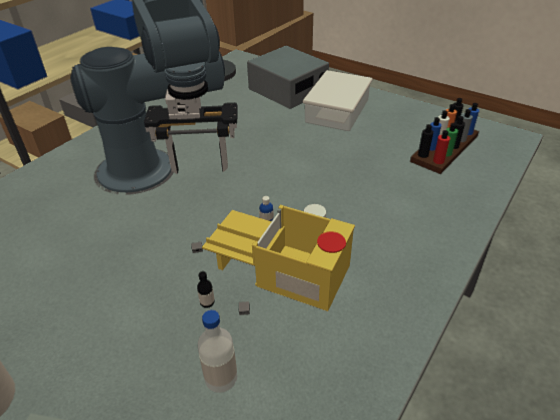

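The case lies flat on the bin floor (crop, 296,247) and the flap line at (315,314) is back where it was when closed. The bottles and jar are at their starting pixels: jar (62,305), blue (124,470), black (545,384), and water (211,350) in the scene picture. Handing in.

```bash
python3 -c "
from bench import ctrl
print(ctrl.close_job())"
```

```text
the job is handed in; nothing more can be done
None
```

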